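# Eject a hard disk from its dock and show its label to the scanner

## Robot

A 6-joint arm with a two-finger parallel gripper is mounted at the origin on the work surface. World frame = base frame: x ahead of the robot, y to its left, z up, the work surface at z = 0. Lengths are in m, angles in rad, forces in N, time in s.
With the tool pointing down it reaches from about 0.3 to 0.775 m from the base axis. Payload 14.6 kg.
Tool frame: the origin (TCP) lies between the finger pads; the fingertips stand 19 mm ahead of it and the grasp point (between the pads) is the TCP; z points along the fingers, y is the direction in which the jaws open and shut (so a half turn about z gives the same grasp; the last joint's range is limited). The gripper opens to 94 mm and grips with 3 to 60 N. Pads are 16 mm wide; open, the fingers measure 119 mm over their backs; the gripper's body (75 mm by 177 mm) begins 78 mm behind the grasp point.
Start: joints at [1.045, 0.3, 1.521, -0, 1.321, -0.067], TCP at [0.244, 0.493, 0.224] pointing down, gripper open.
Joint ranges: [-3.03, 3.03], [-0.79, 2.21], [0.23, 2.52], [-1.04, 4.18], [0, 3.07], [-2.55, 2.55]. Speed limits (rad/s): [2.22, 2.22, 2.57, 3.14, 3.14, 3.14].

## Interface

Orientations are given as a unit quaternion [x, y, z, w].
In Python, from plant import arm gives the robot as it stands.
- The arm moves only by the tool drive_tool, never from a script. Its argument "commands" is a list of rows, each a list of 3 entries, a list of its own where there are three numbers: the finger opening in cm, from 0 to 9.4, then the shift along the world's x, y, z in cm, then the turn, a rotation vector about the world's x, y, z in rad. In form: [[grip, [tx, ty, tz], [wx, wy, wz]], ...]. A call has 1 to 8 rows; each row is the pose to reach, as a shift and turn from the pose commanded when the call began; what a row does not reach only later rows make up. A row lasts 1/12 s, in which the tool goes at most 41.7 mm and 7.16 degrees, less where a joint would pass 70% of its speed; a pose out of reach is approached as far as the arm can. A call with a gripper value outside its range is refused whole. The fingers move at their own pace and stop on an object; the grip force is fixed at half the most. Time passes only in rows, so rows that repeat a pose let the fingers close. It gives the time, the measured TCP pose, the force and the opening at its end, in the units of the state.
- arm.state(): the state, without advancing time (a new reading comes with each control period).
- arm.snapshot(name): name is "side" or "top"; returns a dict with "image" (480x640x3 uint8, red, green, blue), "fx", "fy", "cx", "cy" (pixels), "T" (4x4, takes a point from camera to world coordinates). Camera axes: x right, y up, looking along -z (the intrinsics and any distortion apply to the point x, -y, -z); pixel columns grow to the right and rows downward; lengths in m; the calibration is good to about 2 mm. A picture is of the moment at which its call begins. There is no depth.
- arm.finish_job(): hands the job in, once; it reports no verdict.
The state is a dict: "t": time; "joint_positions": joint angles; "joint_velocities": joint speeds; "joint_efforts": joint torques, N m; "eef_pos": TCP position; "ee_rot": TCP orientation; "ft_force": force on the tool from outside, world axes, zero at the start; "torque": the same for the moment, N m; "gripper_width": opening from 0.0 (shut) to 1.0 (fully open).
Only numpy, scipy, OpenCV 4.12 (cv2) and the standard library are available. Lean on these libraries where they do the work, as an engineer would, in place of code of your own. Each camera call takes 0.05 s, during which the arm holds its last target. There are 200 camera calls.

## Task

Press the eject key of the drive dock down until the hard disk has come up off its connector, then take hold of the disk and draw it out of the dock. Turn it so that its paper label faces squarely into the window of the bar code scanner, in the middle of its view and about 10 cm from the window, and finish holding the disk still in the air there, without letting go. Do not drop the disk or lay it down, do not bump the scanner, and leave the phone, the screwdriver, the spray bottle and the screw dish where they are.

Things in the scene. Friction and masses are not known exactly. Their poses are not given: they have to be found in the camera images.
- dock: Black dock for one 2.5-inch disk, fixed: housing 110 (x) by 96 (y) by 62 mm high. Origin: centre of its underside; z up. Its front, with the eject key, is at -x; the disk stands in an upright slot 45 mm deep along y, its middle at x = +22 mm. A sprung flap in the slot rubs on the disk with 3 to 8 N, so an ejected disk stays up and slides out when pulled up.
- eject (a joint): Travel of the eject key in m: 0 up, 0.012 fully down (hard stop). The key goes straight down against a spring, and a rocker under it lifts the disk by the same amount. Pushing it takes 4 to 12 N. The key springs back when released; the disk stays up.
- eject_top (a point): Centre of the top of the grey eject key, 26 (dock x) by 40 mm (dock y), at dock x = -32 mm, so 54 mm in front of the disk's middle plane. At rest it stands 14 mm above the dock's top (z = 76 mm); pressed, 2 mm.
- drive_mid (a point): Centre of the hard disk: 9.5 (x) by 70 (y) by 100 mm (z), 0.09 to 0.16 kg, standing upright in the dock, axes as the dock's: centre 67 mm above the bench, upper edge 117 (79, 129 once ejected), 55 mm stands out of the dock. +x points out of the face with the white label (60 by 70 mm, centred), away from the eject key; the other face has a green board. Grip across the thickness near the upper edge.
- scanner: Bar code scanner on a goose-neck stand, fixed to the bench. Origin: on the bench under the stand; z up. Round base of 62 mm radius centred 30 mm behind (+x) the origin, a neck of 14 mm diameter rising at x = +30 to +45 mm, the grey head at the top; highest point about 0.32 m above the bench. It looks to its -x side.
- scanner_head: The scanner's head, 72 (y) by 50 (z) by 54 mm deep. Origin: centre of its dark window, 265 mm above the bench, at x = -55 mm in the stand's frame. It looks along its own -x, sloping down 35 degrees; y is level. The disk's centre belongs at (-0.1, 0, 0) m here, its +x (label) along this +x, so the label leans back, facing 35 degrees up. Its turn within its own plane is free.
- phone_mid (a point): Centre of an opened phone lying on the mat, 147 (x) by 72 (y) by 8 mm; leave it alone.
- screwdriver_mid (a point): Middle of a thin precision screwdriver lying on the mat, 160 mm long (x), 16 mm thick; leave it alone.
- spray_mid (a point): Middle of an upright spray bottle, 57 mm across, 159 mm high, point 80 mm above its foot; leave it alone.
- dish_mid (a point): Middle of a round steel screw dish, 60 mm across, 12 mm high; leave it alone.

How it is judged:
By the outcome, as a careful person would: the job done as asked, in the order asked, and still so for the second after the job is handed in, while the arm keeps its last pose, push and grip.
It also fails if it takes over 51 s, if anything falls off the work surface, if the arm or the gripper's body presses on something with over 40 N, if the wrist force passes 120 N, or if a joint passes its speed limit or range.

## Working session

There is one attempt and no reset: what is moved stays moved. The work goes in short steps, Python scripts to look and compute and a tool call to move; the robot and the scene stay as the last step left them, time stands still between calls to the robot, and variables do not carry over. Pictures are saved under pics/ and viewed, about 8 in all and at most 12, crops included, and the job is handed in when it is done.

Besides the shell and the picture viewer there is one more tool, called after "Request:" by a JSON object that holds its "method" and its "body", one argument or row to a line. drive_tool: Moves the arm, as the interface text tells. Its arguments: {"type":"object","properties":{"commands":{"type":"array","items":{"type":"array"}}},"required":["commands"]}

```bash
ls; mkdir -p pics
python3 - <<'E'
from plant import arm
import cv2,pickle
for n in("side","top"):
    s=arm.snapshot(n); cv2.imwrite(f"pics/{n}0.png",s["image"][:,:,::-1]); pickle.dump(s,open(n+"0.pkl","wb"))
    print(n,{k:v for k,v in s.items() if k!="image"})
print(arm.state())
E
```

```text
pics
side {'fx': 551.7560174271805, 'fy': 551.7560174271805, 'cx': 321.41640329683196, 'cy': 245.69639651095497, 'T': array([[-0.90727329,  0.32837272, -0.262729  ,  0.29155401],
       [-0.42052803, -0.70340218,  0.57304586,  0.63165471],
       [ 0.00336848,  0.63039411,  0.77626794,  1.00770107],
       [ 0.        ,  0.        ,  0.        ,  1.        ]])}
top {'fx': 605.0721160961687, 'fy': 605.0721160961687, 'cx': 318.6893799663084, 'cy': 238.65896980767363, 'T': array([[ 0.01776159,  0.9856977 , -0.16758454,  0.35182768],
       [-0.99975432,  0.01973169,  0.01009792,  0.02312283],
       [ 0.01326022,  0.16736401,  0.98580599,  1.47436281],
       [ 0.        ,  0.        ,  0.        ,  1.        ]])}
{'t': 0.1, 'joint_positions': array([ 1.04539591e+00,  3.00403464e-01,  1.52145150e+00, -1.39062425e-05,
        1.32070167e+00, -6.66113623e-02]), 'joint_velocities': array([ 9.52141587e-05,  3.89749897e-04, -2.32465370e-03,  6.13607743e-04,
       -1.22008190e-04,  1.02293198e-03]), 'joint_efforts': array([ 1.40929274e-04, -5.32643723e+01, -3.53286695e+01,  7.08794896e-02,
        2.34754389e-02, -9.21180367e-05]), 'eef_pos': array([0.24349027, 0.4929539 , 0.22397824]), 'ee_rot': array([ 2.27386247e-01,  9.73804530e-01, -4.62991625e-04, -1.34154145e-04]), 'ft_force': array([-0.01666455,  0.46534372,  0.45140428]), 'torque': array([-0.03029469,  0.03406264, -0.00868899]), 'gripper_width': 0.998214405933651}
```

View pics/side0.png

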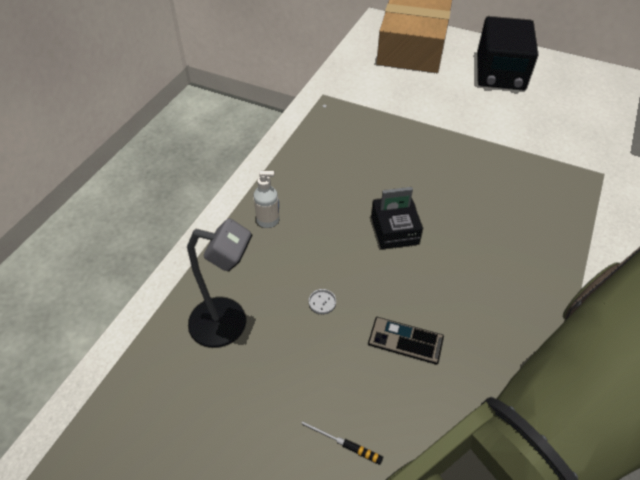

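View pics/top0.png

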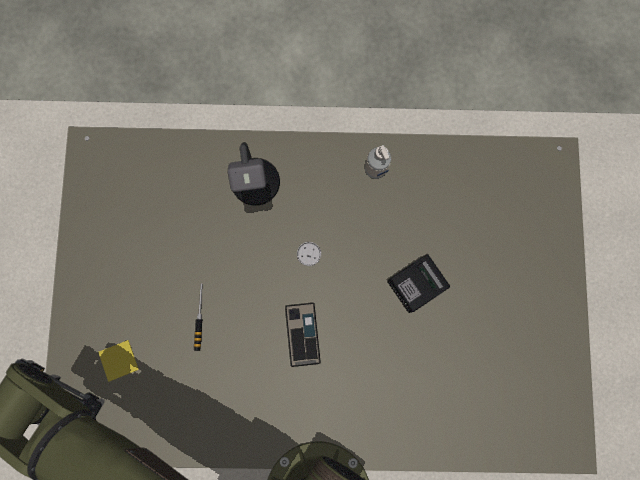

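Side view: dock at about (397,220), scanner base (217,321), head (230,243). Top view: dock (418,283), with the key at (409,290) and the disk at (433,273); scanner head (248,180). I'll enlarge these areas.

Run:
```python
import cv2,numpy as np
t=cv2.imread("pics/top0.png");s=cv2.imread("pics/side0.png")
def c(im,x,y,w=80,h=60,k=5):
    o=cv2.resize(im[y:y+h,x:x+w],None,fx=k,fy=k,interpolation=cv2.INTER_CUBIC)
    o=cv2.convertScaleAbs(o,alpha=1.7,beta=15)
    for i in range(0,w,10): cv2.putText(o,str(x+i),(i*k,8),0,.3,(0,255,255));cv2.line(o,(i*k,10),(i*k,15),(0,255,255))
    for j in range(10,h,10): cv2.putText(o,str(y+j),(0,j*k),0,.3,(0,255,255));cv2.line(o,(22,j*k),(26,j*k),(0,255,255))
    return o
a=np.vstack([np.hstack([c(t,380,253),c(s,360,187)]),np.hstack([c(t,215,160),c(s,190,214)])])
cv2.imwrite("pics/m0.png",a)
```

```text
(no output)
```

View pics/m0.png

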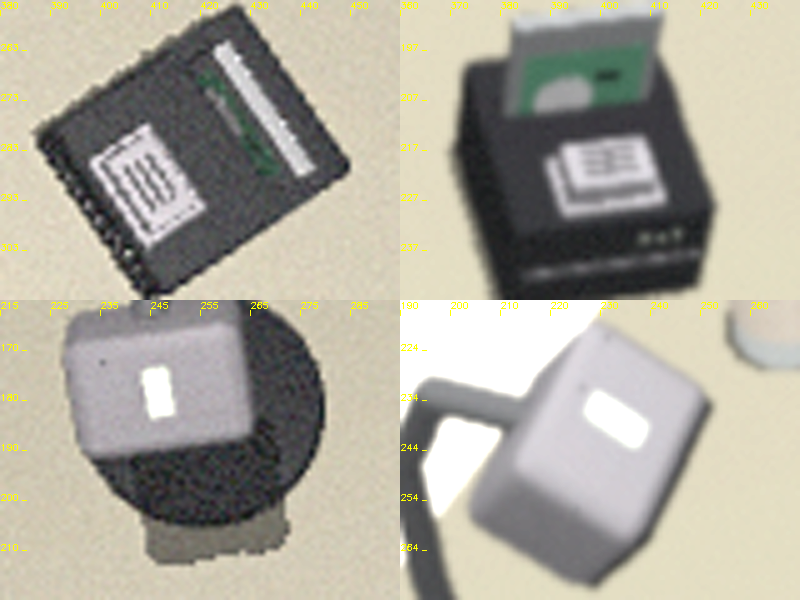

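The crops show the dock, key and disk corners, and the head's top face with its front edge. Next I'll fit the poses to those corners in both views and overlay the models.

```bash
cat > h.py <<'E'
import numpy as np,pickle
from scipy.optimize import least_squares
from scipy.spatial.transform import Rotation as R
S={n:pickle.load(open(n+"0.pkl","rb")) for n in("top","side")}
def proj(n,P):
    s=S[n];T=s["T"];p=(np.atleast_2d(P)-T[:3,3])@T[:3,:3]
    return np.c_[s["cx"]+s["fx"]*p[:,0]/-p[:,2], s["cy"]-s["fy"]*p[:,1]/-p[:,2]]
def place(q,P):
    c,s=np.cos(q[2]),np.sin(q[2]);P=np.atleast_2d(np.array(P,float))
    return np.c_[q[0]+c*P[:,0]-s*P[:,1],q[1]+s*P[:,0]+c*P[:,1],P[:,2]]
def head(p):
    a=np.radians(35);x,y,z=p
    return [-.055+np.cos(a)*x-np.sin(a)*z,y,.265+np.sin(a)*x+np.cos(a)*z]
E
cat > fit.py <<'E'
from h import *
import cv2
O={"T1":("top",380,253,0,0),"S1":("side",360,187,400,0),"T2":("top",215,160,0,300),"S2":("side",190,214,400,300)}
def fit(obs,q0):
    def r(q):
        return np.concatenate([proj(O[o][0],place(q,P))[0]-((np.array(m)-O[o][3:]+.5)/5-.5+O[o][1:3]) for o,m,P in obs])
    f=least_squares(r,q0,loss="soft_l1",x_scale=[.01,.01,.05]);print(np.round(f.x,4),np.degrees(f.x[2]));print(np.round(f.fun.reshape(-1,2),1).tolist());return f.x
dock=[("T1",(213,46),[.01725,.035,.117]),("T1",(226,42),[.02675,.035,.117]),("T1",(315,172),[.02675,-.035,.117]),("T1",(301,178),[.01725,-.035,.117]),
("T1",(149,184),[-.032,0,.076]),("T1",(237,5),[.055,.048,.062]),("T1",(350,165),[.055,-.048,.062]),
("S1",(510,25),[.01725,.035,.117]),("S1",(664,15),[.01725,-.035,.117]),("S1",(613,163),[-.032,0,.076]),("S1",(716,207),[-.055,-.048,.062])]
# note side view: check handedness via residuals
qd=fit(dock,[.45,-.22,-.6])
hd=[("T2",(100,458),head([0,.036,.025])),("T2",(252,438),head([0,-.036,.025])),("T2",(68,345),head([.054,.036,.025])),("T2",(240,320),head([.054,-.036,.025])),
("S2",(710,400),head([0,-.036,.025])),("S2",(630,535),head([0,.036,.025])),("S2",(598,320),head([.054,-.036,.025])),("S2",(515,455),head([.054,.036,.025])),("S2",(590,585),head([0,.036,-.025])),
("S2",(400+(217.5-190)*5,300+(321.5-214)*5),[.03,0,.01])]
qs=fit(hd,[.55,.15,.1])
np.save("q.npy",[qd,qs])
E
python3 fit.py
python3 - <<'E'
from h import *
import cv2
qd,qs=np.load("q.npy")
def box(l,h): 
    c=[[x,y,z] for x in(l[0],h[0]) for y in(l[1],h[1]) for z in(l[2],h[2])]
    return c,[(i,i^b) for i in range(8) for b in(1,2,4) if i<i^b]
out=[]
W={"top":((380,253),(215,160)),"side":((360,187),(185,214))}
for n in("top","side"):
    im=cv2.convertScaleAbs(cv2.resize(S[n]["image"][:,:,::-1],None,fx=5,fy=5,interpolation=cv2.INTER_CUBIC),alpha=1.7,beta=15)
    for q,b,f in((qd,box([-.055,-.048,0],[.055,.048,.062]),None),(qd,box([.01725,-.035,.062],[.02675,.035,.117]),None),(qd,box([-.045,-.02,.062],[-.019,.02,.076]),None),(qs,box([0,-.036,-.025],[.054,.036,.025]),head)):
        P=[f(p) for p in b[0]] if f else b[0]
        u=proj(n,place(q,P))*5+2
        for i,j in b[1]: cv2.line(im,tuple(np.int32(u[i])),tuple(np.int32(u[j])),(0,0,255),1)
    a=np.linspace(0,6.28,60);u=proj(n,place(qs,np.c_[.03+.062*np.cos(a),.062*np.sin(a),0*a+.005]))*5+2
    cv2.polylines(im,[np.int32(u)],True,(255,0,0),1)
    out.append(np.hstack([im[y*5:y*5+300,x*5:x*5+400] for x,y in W[n]]))
cv2.imwrite("pics/ov.png",np.vstack(out))
E
```

```text
[ 0.4938 -0.2299 -0.9753] -55.88133877164271
[[-0.8, 0.7], [0.1, -0.7], [-0.0, -0.9], [-0.7, 0.2], [-0.0, -0.5], [0.2, -1.3], [1.0, 0.7], [1.2, 1.0], [0.5, -0.5], [-1.0, -0.2], [0.8, 0.1]]
[0.7172 0.1633 0.1717] 9.839152188002306
[[-2.5, 2.3], [2.6, 1.1], [-1.0, -0.4], [0.8, -0.7], [2.9, -3.4], [4.4, 1.6], [-1.0, -4.5], [-0.6, 0.3], [-0.8, 2.7], [-1.1, -2.3]]
```

View pics/ov.png

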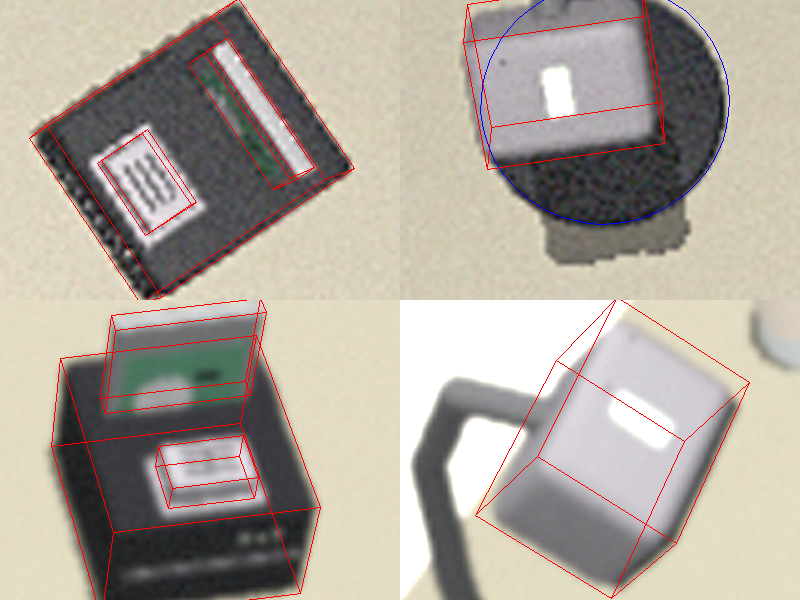

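The dock overlay matches well: disk, key and housing are all within about 1 px. The scanner head model is slightly larger than the visible, rounded head, so I'll refine it with a silhouette fit that includes edge rounding.

```bash
cat > fit2.py <<'E'
from h import *
import cv2
qd,qs=np.load("q.npy")
Tp=[(466,70),(480,118),(520,155),(570,148),(620,142),(653,60),(657,105)]
Sp=[(650,330),(690,356),(715,371),(735,402),(705,460),(670,520),(520,530),(560,557),(590,577)]
Tb=[(724,100),(700,168),(600,224),(650,214)]
U=np.random.default_rng(0).normal(size=(40,3));U/=np.linalg.norm(U,axis=1)[:,None]
def px(m,o,w): return ((np.array(m)-o+.5)/5-.5+w)
def hull(n,q,r):
    h=np.array([[x,y,z] for x in(r,.054-r) for y in(-.036+r,.036-r) for z in(-.025+r,.025-r)])
    P=np.array([head(p) for p in (h[:,None]+r*U).reshape(-1,3)])
    return cv2.convexHull(np.float32(proj(n,place(q,P))))
def r(v):
    q=v[:3];o=[]
    for n,pts in(("top",px(Tp,(400,0),(215,160))),("side",px(Sp,(400,300),(185,214)))):
        H=hull(n,q,v[3]); o+=[cv2.pointPolygonTest(H,(float(a),float(b)),True) for a,b in pts]
    a=np.linspace(0,6.28,90);H=np.float32(proj("top",place(q,np.c_[.03+.062*np.cos(a),.062*np.sin(a),0*a+.006])))
    o+=[cv2.pointPolygonTest(H,(float(a),float(b)),True) for a,b in px(Tb,(400,0),(215,160))]
    o+=list((proj("side",place(q,[.03,0,.006]))[0]-[217.5,321.5])/2)
    return np.array(o)
f=least_squares(r,[*qs,.006],x_scale=[.01,.01,.05,.002],diff_step=1e-3,bounds=([0,0,-1,.001],[1,1,1,.015]))
print(np.round(f.x,4),np.degrees(f.x[2]));print(np.round(f.fun,1))
np.save("q.npy",[qd,f.x[:3]])
q=f.x[:3]
tgt=place(q,head([-.1,0,0]))[0];print("target",tgt,"window",place(q,head([0,0,0])))
print("key",place(qd,[-.032,0,.076]),"disk",place(qd,[.022,0,.067]))
E
python3 fit2.py
```

```text
[0.7184 0.1639 0.1773 0.0073] 10.159561722978166
[-0.8  0.1  0.3  0.2 -0.1 -0.5 -0.1 -0.1 -0.1 -0.3 -0.8  0.   1.5  0.6
  0.2 -0.2  0.7  0.9 -0.6 -0.4 -1.  -0.8]
target [0.58367614 0.13975402 0.20764236] window [[0.66430694 0.15420305 0.265     ]]
key [[ 0.47580731 -0.2033798   0.076     ]] disk [[ 0.50609638 -0.24808519  0.067     ]]
```

Request:
{"method": "drive_tool", "body": {
  "commands": [
    [0,[1,-3,0],[0,0,-0.09]],
    [0,[2,-6,0],[0,0,-0.18]],
    [0,[3,-9,0],[0,0,-0.27]],
    [0,[4,-12,0],[0,0,-0.36]],
    [0,[5,-15,0],[0,0,-0.45]],
    [0,[6,-18,0],[0,0,-0.54]],
    [0,[7,-21,0],[0,0,-0.63]],
    [0,[8,-24,0],[0,0,-0.72]]
  ]
}}

```text
t: 0.77
eef_pos: [0.3236, 0.2516, 0.2243]
ee_rot: [0.558, 0.83, -0.0, -0.0]
ft_force: [0.0, 0.6, -0.3]
gripper_width: 0.469
```

Request:
{"method": "drive_tool", "body": {
  "commands": [
    [0,[1,-3,0],[0,0,-0.09]],
    [0,[2,-6,0],[0,0,-0.18]],
    [0,[3,-9,0],[0,0,-0.27]],
    [0,[4,-12,0],[0,0,-0.36]],
    [0,[5,-15,0],[0,0,-0.45]],
    [0,[6,-18,0],[0,0,-0.54]],
    [0,[7,-21,0],[0,0,-0.63]],
    [0,[8,-24,0],[0,0,-0.72]]
  ]
}}

```text
t: 1.43
eef_pos: [0.4036, 0.0115, 0.2244]
ee_rot: [0.814, 0.58, -0.0, -0.0]
ft_force: [0.4, -0.0, 0.1]
gripper_width: 0.004
```

Request:
{"method": "drive_tool", "body": {
  "commands": [
    [0,[0.9,-2.7,0],[0,0,-0.08]],
    [0,[1.8,-5.4,0],[0,0,-0.16]],
    [0,[2.7,-8.1,0],[0,0,-0.24]],
    [0,[3.6,-10.8,0],[0,0,-0.33]],
    [0,[4.5,-13.5,0],[0,0,-0.41]],
    [0,[5.4,-16.2,0],[0,0,-0.49]],
    [0,[6.3,-18.9,0],[0,0,-0.57]],
    [0,[7.2,-21.5,0],[0,0,-0.647]]
  ]
}}

```text
t: 2.1
eef_pos: [0.4757, -0.2034, 0.2241]
ee_rot: [0.957, 0.291, -0.0, -0.0]
ft_force: [-0.0, 0.4, -0.2]
gripper_width: 0.007
```

Request:
{"method": "drive_tool", "body": {
  "commands": [
    [0,[0,0,-3],[0,0,0]],
    [0,[0,0,-6],[0,0,0]],
    [0,[0,0,-8],[0,0,0]],
    [0,[0,0,-10],[0,0,0]],
    [0,[0,0,-11.5],[0,0,0]],
    [0,[0,0,-11.5],[0,0,0]]
  ]
}}

```text
t: 2.6
eef_pos: [0.4741, -0.2012, 0.1064]
ee_rot: [0.956, 0.293, -0.002, -0.002]
ft_force: [0.1, 0.2, -0.0]
gripper_width: 0.006
```

Run:
```python
from plant import arm
import cv2,numpy as np
o=[]
for n,(x,y) in(("side",(340,140)),("top",(360,230))):
    im=arm.snapshot(n)["image"][y:y+120,x:x+100,::-1]
    o.append(cv2.convertScaleAbs(cv2.resize(im,None,fx=4,fy=4,interpolation=2),alpha=1.6,beta=10))
cv2.imwrite("pics/k1.png",np.hstack(o)); s=arm.state();print(s["eef_pos"],s["ee_rot"],s["ft_force"])
```

```text
[ 0.47553771 -0.20184176  0.10957631] [ 9.55945620e-01  2.93543556e-01 -2.80735764e-04 -2.69724982e-04] [-0.28047808  0.40747156  0.3320375 ]
```

View pics/k1.png

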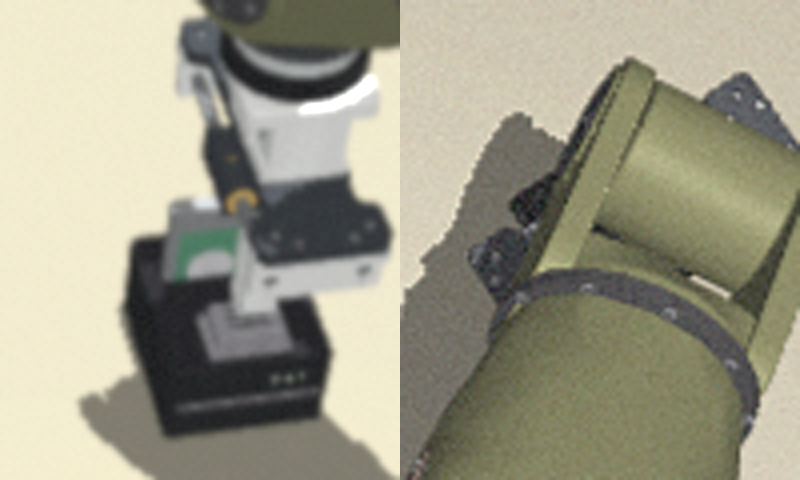

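The closed fingertips stand over the middle of the key (crop 255,320), clear of the disk. Pressing slowly.

Request:
{"method": "drive_tool", "body": {
  "commands": [
    [0,[0,0,-0.5],[0,0,0]],
    [0,[0,0,-0.9],[0,0,0]],
    [0,[0,0,-1.2],[0,0,0]],
    [0,[0,0,-1.5],[0,0,0]],
    [0,[0,0,-1.8],[0,0,0]],
    [0,[0,0,-1.8],[0,0,0]]
  ]
}}

```text
t: 3.2
eef_pos: [0.4757, -0.202, 0.0916]
ee_rot: [0.956, 0.294, 0.0, 0.0]
ft_force: [-2.0, 0.0, 4.1]
gripper_width: 0.002
```

Request:
{"method": "drive_tool", "body": {
  "commands": [
    [0,[0,0,-0.2],[0,0,0]],
    [0,[0,0,-0.4],[0,0,0]],
    [0,[0,0,-0.6],[0,0,0]],
    [0,[0,0,-0.7],[0,0,0]],
    [0,[0,0,-0.7],[0,0,0]]
  ]
}}

```text
t: 3.62
eef_pos: [0.4757, -0.2019, 0.085]
ee_rot: [0.956, 0.294, 0.0, 0.0]
ft_force: [-3.2, 2.0, 7.8]
gripper_width: 0.003
```

Request:
{"method": "drive_tool", "body": {
  "commands": [
    [0,[0,0,-0.1],[0,0,0]],
    [0,[0,0,-0.2],[0,0,0]],
    [0,[0,0,-0.2],[0,0,0]]
  ]
}}

```text
t: 3.87
eef_pos: [0.4757, -0.2019, 0.0832]
ee_rot: [0.956, 0.294, 0.0, 0.0]
ft_force: [-3.6, 2.1, 9.3]
gripper_width: 0.004
```

Request:
{"method": "drive_tool", "body": {
  "commands": [
    [0,[0,0,-0.05],[0,0,0]],
    [0,[0,0,-0.1],[0,0,0]],
    [0,[0,0,-0.1],[0,0,0]]
  ]
}}

```text
t: 4.12
eef_pos: [0.4758, -0.202, 0.083]
ee_rot: [0.956, 0.294, 0.0, 0.0]
ft_force: [-8.5, 3.9, 20.6]
gripper_width: 0.011
```

Hard stop reached: TCP z 0.083 as predicted, force jumped to 20 N. Rising, then to above the disk.

Request:
{"method": "drive_tool", "body": {
  "commands": [
    [0,[0,0,1],[0,0,0]],
    [0,[0,0,3],[0,0,0]],
    [0,[0,0,6],[0,0,0]],
    [0,[0,0,9],[0,0,0]],
    [5,[0,0,11],[0,0,0]],
    [5,[0,0,11],[0,0,0]]
  ]
}}

```text
t: 4.62
eef_pos: [0.4769, -0.2025, 0.1959]
ee_rot: [0.956, 0.294, 0.002, 0.002]
ft_force: [0.1, 0.7, 0.4]
gripper_width: 0.112
```

Run:
```python
from plant import arm
from h import *
import cv2
s=arm.state();print(s["eef_pos"],s["ft_force"],s["ee_rot"])
Rt=R.from_quat(s["ee_rot"]).as_matrix();print("tool y yaw",np.degrees(np.arctan2(Rt[1,1],Rt[0,1])))
sn=arm.snapshot("side");im=cv2.convertScaleAbs(cv2.resize(sn["image"][:,:,::-1],None,fx=6,fy=6,interpolation=2),alpha=1.6,beta=10)
qd=np.load("q.npy")[0]
P=[[x,y,.129] for x,y in((.01725,.035),(.02675,.035),(.02675,-.035),(.01725,-.035))]
u=np.int32(proj("side",place(qd,P))*6+2.5);cv2.polylines(im,[u],True,(0,0,255),1)
print(u,place(qd,[.022,0,.1]))
cv2.imwrite("pics/e1.png",im[150*6:150*6+600,345*6:345*6+600])
```

```text
[ 0.47694809 -0.20254869  0.1959203 ] [0.12011113 0.73501737 0.38773856] [0.95594336 0.29353095 0.00248345 0.00238657]
tool y yaw -55.86143303278346
[[2302 1135]
 [2296 1117]
 [2477 1096]
 [2483 1114]] [[ 0.50609638 -0.24808519  0.1       ]]
```

View pics/e1.png

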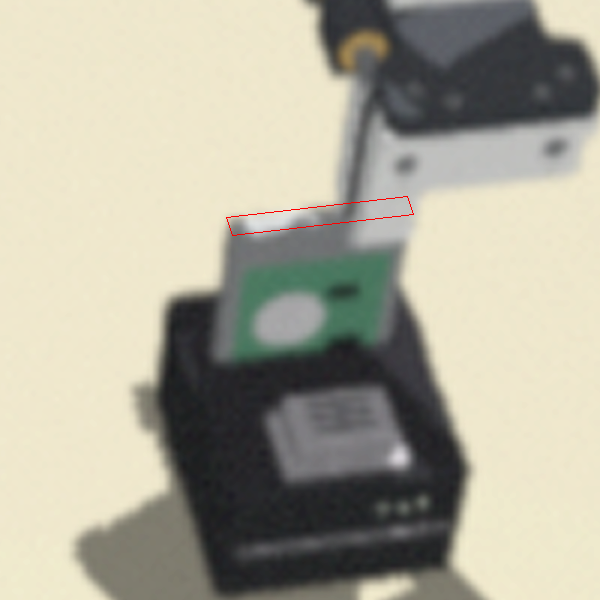

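The disk's upper edge matches the predicted ejected outline, the key has sprung back, and tool yaw matches the dock. Opening over the disk, then lowering.

Request:
{"method": "drive_tool", "body": {
  "commands": [
    [5,[1,-1.5,0],[0,0,0]],
    [5,[2,-3,0],[0,0,0]],
    [5,[3,-4.5,0],[0,0,0]],
    [5,[3,-4.5,0],[0,0,0]],
    [5,[3,-4.5,0],[0,0,0]]
  ]
}}

```text
t: 5.08
eef_pos: [0.5052, -0.2469, 0.1899]
ee_rot: [0.956, 0.293, -0.001, -0.001]
ft_force: [-0.2, 0.1, 0.4]
gripper_width: 0.505
```

Request:
{"method": "drive_tool", "body": {
  "commands": [
    [5,[0,0,-1.5],[0,0,0]],
    [5,[0,0,-3],[0,0,0]],
    [5,[0,0,-4.5],[0,0,0]],
    [5,[0,0,-6],[0,0,0]],
    [5,[0,0,-7],[0,0,0]],
    [5,[0,0,-7.9],[0,0,0]],
    [5,[0,0,-7.9],[0,0,0]],
    [5,[0,0,-7.9],[0,0,0]]
  ]
}}

```text
t: 5.75
eef_pos: [0.5055, -0.2467, 0.1125]
ee_rot: [0.956, 0.294, -0.0, -0.0]
ft_force: [0.5, -1.2, -0.3]
gripper_width: 0.532
```

Request:
{"method": "drive_tool", "body": {
  "commands": [
    [2.5,[0,0,0],[0,0,0]],
    [2,[0,0,0],[0,0,0]],
    [1.6,[0,0,0],[0,0,0]],
    [1.3,[0,0,0],[0,0,0]],
    [1.3,[0,0,0],[0,0,0]],
    [1.3,[0,0,0],[0,0,0]]
  ]
}}

```text
t: 6.25
eef_pos: [0.5056, -0.2469, 0.1126]
ee_rot: [0.956, 0.294, 0.0, 0.0]
ft_force: [-0.6, -0.2, 1.0]
gripper_width: 0.152
```

Request:
{"method": "drive_tool", "body": {
  "commands": [
    [1.1,[0,0,0],[0,0,0]],
    [1.0,[0,0,0],[0,0,0]],
    [0.9,[0,0,0],[0,0,0]],
    [0.9,[0,0,0],[0,0,0]]
  ]
}}

```text
t: 6.58
eef_pos: [0.5063, -0.248, 0.1127]
ee_rot: [0.956, 0.293, 0.001, 0.002]
ft_force: [6.0, -8.1, -4.6]
gripper_width: 0.1
```

Request:
{"method": "drive_tool", "body": {
  "commands": [
    [0,[0,0,0],[0,0,0]],
    [0,[0,0,0],[0,0,0]],
    [0,[0,0,0],[0,0,0]],
    [0,[0,0,0],[0,0,0]]
  ]
}}

```text
t: 6.92
eef_pos: [0.5064, -0.2481, 0.1127]
ee_rot: [0.956, 0.293, 0.001, 0.002]
ft_force: [5.5, -9.1, -4.1]
gripper_width: 0.1
```

Gripped at 9.4 mm, which is the disk's thickness. The 10 N side load comes from being about 1.3 mm off centre, so I'll relieve that and then draw it up.

Request:
{"method": "drive_tool", "body": {
  "commands": [
    [0,[0.08,-0.12,0],[0,0,0]],
    [0,[0.08,-0.12,0],[0,0,0]],
    [0,[0.08,-0.12,0.5],[0,0,0]],
    [0,[0.08,-0.12,1.0],[0,0,0]],
    [0,[0.08,-0.12,1.5],[0,0,0]],
    [0,[0.08,-0.12,2.0],[0,0,0]],
    [0,[0.08,-0.12,2.5],[0,0,0]],
    [0,[0.08,-0.12,3],[0,0,0]]
  ]
}}

```text
t: 7.58
eef_pos: [0.5062, -0.2484, 0.1417]
ee_rot: [0.956, 0.294, -0.0, 0.0]
ft_force: [3.9, -6.9, -6.6]
gripper_width: 0.102
```

Request:
{"method": "drive_tool", "body": {
  "commands": [
    [0,[0,0,1],[0,0,0]],
    [0,[0,0,2],[0,0,0]],
    [0,[0,0,4],[0,0,0]],
    [0,[0,0,6],[0,0,0]],
    [0,[0,0,8],[0,0,0]],
    [0,[0,0,10],[0,0,0]],
    [0,[0,0,11],[0,0,0]],
    [0,[0,0,11],[0,0,0]]
  ]
}}

```text
t: 8.25
eef_pos: [0.5068, -0.2481, 0.2548]
ee_rot: [0.956, 0.294, 0.001, 0.001]
ft_force: [0.3, -0.3, -1.5]
gripper_width: 0.101
```

```bash
cat > plan.py <<'E'
from plant import arm
from h import *
s=arm.state();q=np.load("q.npy")[1];p=s["eef_pos"];Ra=R.from_quat(s["ee_rot"])
Rh=R.from_euler("ZY",[q[2],-np.radians(35)])   # head axes
H=Rh.as_matrix()
Rt=R.from_matrix(np.c_[-H[:,1],H[:,0],-H[:,2]])  # tool x=-head y? y=head x, z=-head z
assert np.linalg.det(Rt.as_matrix())>.9
tcp=place(q,head([-.1,0,.0337]))[0]   # grasp 33.7 mm above disk centre
print("grip",s["gripper_width"],"F",s["ft_force"],"pos",p,"target",tcp,"shift cm",(tcp-p)*100)
print("rotvec",(Rt*Ra.inv()).as_rotvec())
y=Ra.as_matrix()[:,1]; yaw=np.arctan2(y[1],y[0]); print("yaw first",q[2]-yaw,"then tilt about",-H[:,1]*np.radians(35))
E
python3 plan.py
```

```text
Traceback (most recent call last):
  File "plan.py", line 6, in <module>
    Rt=R.from_matrix(np.c_[-H[:,1],H[:,0],-H[:,2]])  # tool x=-head y? y=head x, z=-head z
  File "scipy/spatial/transform/_rotation.pyx", line 1143, in scipy.spatial.transform._rotation.Rotation.from_matrix
ValueError: Non-positive determinant (left-handed or null coordinate frame) in rotation matrix 0: [[ 0.17639007  0.80630802  0.56458296]
 [-0.98432035  0.14449029  0.10117319]
 [-0.          0.57357644 -0.81915204]].
```

```bash
sed -i 's/np.c_\[-H\[:,1\]/np.c_[H[:,1]/; s/# tool x=.*//' plan.py; python3 plan.py
```

```text
grip 0.10086678611559043 F [ 0.28564173 -0.30163409 -1.4889169 ] pos [ 0.50680894 -0.24814838  0.2547815 ] target [0.56464969 0.13634448 0.23524778] shift cm [ 5.78407573 38.44928595 -1.95337223]
rotvec [-0.25083766 -0.59105765  1.1144003 ]
yaw first 1.152229285102614 then tilt about [ 0.10775056 -0.60128708 -0.        ]
```

Request:
{"method": "drive_tool", "body": {
  "commands": [
    [0,[0,1.5,0.1],[0,0,0.05]],
    [0,[0,4,0.2],[0,0,0.13]],
    [0,[0,6.5,0.4],[0,0,0.21]],
    [0,[0,9,0.6],[0,0,0.29]],
    [0,[-0.2,11.5,0.8],[0,0,0.37]],
    [0,[-0.3,14,1],[0,0,0.45]],
    [0,[-0.3,17,1],[0,0,0.54]],
    [0,[-0.3,20,1],[0,0,0.64]]
  ]
}}

```text
t: 8.92
eef_pos: [0.5027, -0.0468, 0.2613]
ee_rot: [0.814, 0.581, -0.001, -0.001]
ft_force: [1.2, 0.4, -0.8]
gripper_width: 0.1
```

Request:
{"method": "drive_tool", "body": {
  "commands": [
    [0,[0,3,0],[0,0,0.09]],
    [0,[0,6,0],[0,0,0.18]],
    [0,[-0.2,9,0],[0,0,0.27]],
    [0,[-0.2,12,0],[0,0,0.36]],
    [0,[-0.3,14.5,0],[0,0,0.43]],
    [0,[-0.4,16.5,0],[0,0,0.48]],
    [0,[-0.4,18,0],[0,0,0.512]],
    [0,[-0.4,18,0],[0,0,0.512]]
  ]
}}

```text
t: 9.58
eef_pos: [0.4987, 0.1341, 0.2611]
ee_rot: [0.64, 0.768, -0.001, -0.001]
ft_force: [-0.1, 0.3, -1.4]
gripper_width: 0.103
```

```bash
python3 plan.py
```

```text
grip 0.10346200716506895 F [-0.12896916  0.25845762 -1.42150619] pos [0.49867909 0.13408517 0.26108489] target [0.56464969 0.13634448 0.23524778] shift cm [ 6.59706012  0.22593147 -2.58371129]
rotvec [ 0.1088355  -0.60324405 -0.00393557]
yaw first -0.003909394488792545 then tilt about [ 0.10775056 -0.60128708 -0.        ]
```

Request:
{"method": "drive_tool", "body": {
  "commands": [
    [0,[0,0,0],[0.01,-0.06,0]],
    [0,[0,0,0],[0.03,-0.15,0]],
    [0,[0,0,0],[0.045,-0.25,0]],
    [0,[0,0,0],[0.06,-0.35,0]],
    [0,[0,0,0],[0.08,-0.45,0]],
    [0,[0,0,0],[0.098,-0.54,-0.003]],
    [0,[0,0,0],[0.109,-0.603,-0.004]],
    [0,[0,0,0],[0.109,-0.603,-0.004]]
  ]
}}

```text
t: 10.25
eef_pos: [0.4978, 0.131, 0.2607]
ee_rot: [0.614, 0.729, 0.232, 0.193]
ft_force: [-1.4, 0.8, -1.1]
gripper_width: 0.099
```

Request:
{"method": "drive_tool", "body": {
  "commands": [
    [0,[0.5,0,-0.2],[0,0,0]],
    [0,[1.5,0.1,-0.6],[0,0,0]],
    [0,[2.5,0.1,-1],[0,0,0]],
    [0,[3.5,0.1,-1.4],[0,0,0]],
    [0,[4.2,0.2,-1.7],[0,0,0]],
    [0,[4.6,0.2,-1.9],[0,0,0]],
    [0,[4.6,0.2,-1.9],[0,0,0]],
    [0,[4.6,0.2,-1.9],[0,0,0]]
  ]
}}

```text
t: 10.92
eef_pos: [0.5454, 0.1338, 0.2431]
ee_rot: [0.614, 0.73, 0.231, 0.193]
ft_force: [-0.5, 0.0, -2.2]
gripper_width: 0.097
```

```bash
cat > look.py <<'E'
from plant import arm
from h import *
import cv2,sys
qs=np.load("q.npy")[1];s=arm.state();Ra=R.from_quat(s["ee_rot"]).as_matrix();p=s["eef_pos"]
# disk expected in hand: tool y = disk x, tool z = -disk z, tool x = disk y
D=np.array([[a,b,c] for a in(-.035,.035) for b in(-.00475,.00475) for c in(-.0163,.0837)])
E=[(i,i^b) for i in range(8) for b in(1,2,4) if i<i^b]
h=np.array([place(qs,head([x,y,z]))[0] for x in(0,.054) for y in(-.036,.036) for z in(-.025,.025)])
tg=np.array([place(qs,head([-.1+x,y,z]))[0] for y in(-.035,.035) for x in(-.00475,.00475) for z in(-.05,.05)])
out=[];k=4
for n,(x,y) in(("side",(190,190)),("top",(210,140))):
    im=cv2.convertScaleAbs(cv2.resize(arm.snapshot(n)["image"][:,:,::-1],None,fx=k,fy=k,interpolation=2),alpha=1.5,beta=10)
    for V,c in((p+D@Ra.T,(0,0,255)),(h,(255,0,0)),(tg,(0,160,0))):
        u=np.int32(proj(n,V)*k+1.5)
        for i,j in E: cv2.line(im,tuple(map(int,u[i])),tuple(map(int,u[j])),c,1)
    out.append(im[y*k:y*k+480,x*k:x*k+400])
cv2.imwrite(sys.argv[1],np.hstack(out))
E
python3 plan.py; python3 look.py pics/f1.png
```

```text
grip 0.09731557943496413 F [-0.48591159  0.04899369 -2.20284277] pos [0.54537593 0.13382978 0.24311192] target [0.56464969 0.13634448 0.23524778] shift cm [ 1.92737603  0.25146986 -0.78641442]
rotvec [-0.00234478  0.00017912  0.00393365]
yaw first 0.005529747849407712 then tilt about [ 0.10775056 -0.60128708 -0.        ]
```

View pics/f1.png

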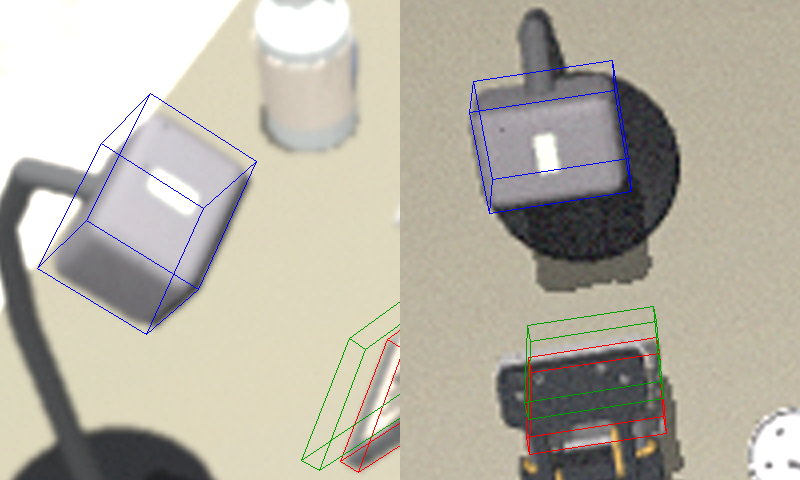

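The disk's lower edge and corner lie on the predicted red outline, so there was no slip in the grip. The green target is about 2 cm farther towards the scanner. Final approach.

Request:
{"method": "drive_tool", "body": {
  "commands": [
    [0,[0.4,0.1,-0.2],[0,0,0.004]],
    [0,[0.9,0.1,-0.4],[0,0,0.004]],
    [0,[1.4,0.2,-0.6],[0,0,0.004]],
    [0,[1.8,0.25,-0.75],[0,0,0.004]],
    [0,[1.95,0.25,-0.8],[0,0,0.004]],
    [0,[1.95,0.25,-0.8],[0,0,0.004]],
    [0,[1.95,0.25,-0.8],[0,0,0.004]],
    [0,[1.95,0.25,-0.8],[0,0,0.004]]
  ]
}}

```text
t: 11.68
eef_pos: [0.5648, 0.1364, 0.2355]
ee_rot: [0.612, 0.731, 0.232, 0.193]
ft_force: [0.4, 0.8, -1.1]
gripper_width: 0.099
```

```bash
sed -i 's/(190,190)/(220,210)/;s/(210,140)/(260,120)/' look.py; sed -i 's/(260,120)/(210,160)/' look.py; python3 plan.py; python3 look.py pics/f2.png
```

```text
grip 0.09920922546050115 F [ 0.40601215  0.75322627 -1.14995656] pos [0.56480927 0.13640351 0.23548708] target [0.56464969 0.13634448 0.23524778] shift cm [-0.01595811 -0.00590264 -0.02392973]
rotvec [-0.00255729  0.00146866 -0.00024448]
yaw first 0.0013407701370047043 then tilt about [ 0.10775056 -0.60128708 -0.        ]
```

View pics/f2.png

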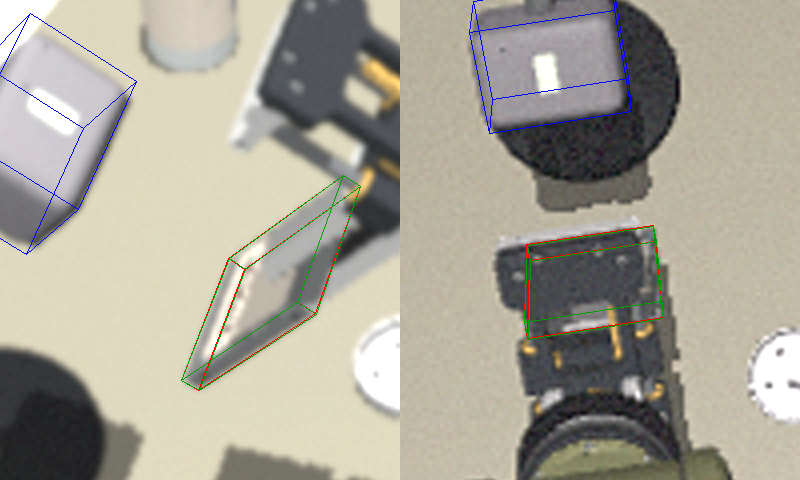

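The disk lies on the target outline in the side view, with the label side towards the scanner head. The arm is within 0.3 mm and 0.2° of the computed pose. I'll settle, then hand in.

Request:
{"method": "drive_tool", "body": {
  "commands": [
    [0,[0,0,0],[0,0,0]],
    [0,[0,0,0],[0,0,0]],
    [0,[0,0,0],[0,0,0]],
    [0,[0,0,0],[0,0,0]],
    [0,[0,0,0],[0,0,0]],
    [0,[0,0,0],[0,0,0]]
  ]
}}

```text
t: 12.28
eef_pos: [0.5649, 0.1364, 0.2355]
ee_rot: [0.612, 0.731, 0.232, 0.193]
ft_force: [-0.4, -0.8, -1.6]
gripper_width: 0.099
```

Run:
```python
from plant import arm
s=arm.state();print(s["eef_pos"],abs(s["joint_velocities"]).max(),s["gripper_width"]);print(arm.finish_job())
```

```text
[0.56486973 0.1364273  0.23545254] 0.0010007844236260112 0.09917083956154986
the job is handed in; nothing more can be done
None
```

I ejected the disk, drew it out of the dock, and am holding it still in front of the scanner with its label facing the window. The job is handed in, at about 12 s of the 51 s allowed; no verdict was given.

- **Eject:** I pressed the key to its hard stop (about 20 N). The next picture showed the disk standing at its ejected height.
- **Grasp and lift:** I gripped the disk across its thickness, at about 9.4 mm opening. At first the grip was about 1.3 mm off centre and loaded the disk sideways with about 10 N. I shifted to relieve it, though 7–8 N of side load remained while the disk was still in the slot. It was gone once the disk was out.
- **Final pose:** The tool is within about 0.3 mm and 0.2° of the pose I computed. The last picture shows the disk on the target outline, with no slip in the grip. The arm was still when I handed in.
- **Remaining uncertainty:** The scanner's own pose comes from image fits, so the true error is about 2–3 mm and 1–2°. The head's rounded edges left up to 1.5 px of disagreement in that fit.
- **Other items:** No unexpected forces were felt. The phone and screwdriver were not checked again in the pictures after the first views.

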